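# Reload the sample tubes in reverse order

### The arm

A 6-joint arm with a two-finger parallel gripper is mounted at the origin on a cart in front of the work surface, level with it; the furniture and walls round the work are solid. World frame = base frame: x ahead of the robot, y to its left, z up, the work surface at z = 0. Lengths are in m, angles in rad, forces in N, time in s.
With the tool pointing down it reaches from about 0.375 to 0.975 m from the base axis. Payload 3.8 kg.
Tool frame: the origin (TCP) lies on the centre line of the jaws, within the pads' length; the fingertips stand 17 mm ahead of it and the grasp point (between the pads) lies 2 mm behind it (bot.tip_extent is the distance from the TCP to the fingertips, in m); z points along the fingers, y is the line along which they close (so a half turn about z gives the same grasp; the last joint's range is limited). The gripper opens to 85 mm and grips with 20 to 120 N. Pads are 22 mm wide; open, the fingers measure 114 mm over their backs; the gripper's body (76 mm by 85 mm) begins 54 mm behind the grasp point. The pads swing forward as they close: fully open they stand 13 mm farther back than shut.
Start: joints at [1.067, 0.264, 1.604, -0, 1.274, -0.037], TCP at [0.304, 0.603, 0.248] pointing down, gripper open.
Joint ranges: [-2.63, 2.63], [-0.94, 2.18], [0.31, 2.57], [-1.31, 4.45], [0, 2.66], [-2.55, 2.55]. Speed limits (rad/s): [2.57, 2.57, 3.14, 3.14, 3.14, 3.14].

### API

Orientations are given as a rotation vector (axis times angle).
In Python, from workcell import readout, read_camera, finish_job, bot gives the robot as it stands.
- The arm moves only by the tool jog_arm, never from a script. Its argument "deltas" is one flat list of numbers, 7 for each row, row after row: the shift along the tool's x, y, z in m, then the turn, a rotation vector about the tool's x, y, z in degrees, then the gripper command: -1 is shut, 1 is fully open, values between are in proportion. A call has 1 to 8 rows; each row is the pose to reach, as a shift and turn from the pose commanded when the call began, along the tool's axes at that moment; what a row does not reach only later rows make up. A row lasts 1/10 s, in which the tool goes at most 50 mm and 8.59 degrees, less where a joint would pass 70% of its speed; a pose out of reach is approached as far as the arm can. A call with a gripper value outside its range is refused whole. The fingers move at their own pace and stop on an object; "squeeze" is the grip in N (left out, the last holds). Time passes only in rows, so rows that repeat a pose let the fingers close. It gives the time, the measured TCP pose, the force, the opening and the grip force at its end, in the units of the state.
- readout.read_state(): the state, without advancing time (a new reading comes with each control period).
- read_camera(name): name is "side" or "top"; returns a dict with "color" (384x512x3 uint8, blue, green, red), "fx", "fy", "cx", "cy" (pixels), "dist" ([k1, k2, p1, p2, k3] as OpenCV has them; the pictures are not rectified), "origin" and "attitude" of the camera in the world. Camera axes: x right, y down, z forward; pixel columns grow to the right and rows downward; lengths in m; the calibration is good to about 2 mm. A picture is of the moment at which its call begins. There is no depth.
- finish_job(): hands the job in; it is judged then, once.
The state is a dict: "time": time; "q": joint angles; "joint_vel": joint speeds; "joint_torque": joint torques, N m; "tool_pos": TCP position; "tcp_rot": TCP orientation; "wrist_force": force on the tool from outside, world axes, zero at the start; "torque": the same for the moment, N m; "width": opening from 0.0 (shut) to 1.0 (fully open); "grip_force": force on a finger pad.
Only numpy, scipy, OpenCV 4.12 (cv2) and the standard library are available. Lean on these libraries where they do the work, as an engineer would, in place of code of your own. Each camera call takes 0.05 s, during which the arm holds its last target. There are 200 camera calls.

### The job

Move the four tubes from the row of white wells into the metal rack so that their order is reversed: the tube standing nearest the robot goes into the rack's hole farthest from the robot, the second nearest into the second farthest, and so on until the farthest tube stands in the nearest hole. Leave each one seated upright in its hole and let go, and do not tip any tube over on the way.

Things in the scene. Friction and masses are not known exactly. Their poses are not given: they have to be found in the camera images.
- tube_green: 50 ml conical tube with a dark green screw cap, 116 mm tall, body 30 mm in diameter, the cap 35 mm in diameter (its top 12 mm), 35 g, loose. The lowest 17 mm taper to a tip 6 mm wide; above that the body is straight. Origin at the middle of the tip's underside, z up along the tube. It starts in one of the four white wells (any of them); grip the body between 75 and 100 mm above the origin.
- tube_black: 50 ml conical tube with a black screw cap, 116 mm tall, body 30 mm in diameter, the cap 35 mm in diameter (its top 12 mm), 35 g, loose. The lowest 17 mm taper to a tip 6 mm wide; above that the body is straight. Origin at the middle of the tip's underside, z up along the tube. It starts in one of the four white wells (any of them); grip the body between 75 and 100 mm above the origin.
- tube_pink: 50 ml conical tube with a pink screw cap, 116 mm tall, body 30 mm in diameter, the cap 35 mm in diameter (its top 12 mm), 35 g, loose. The lowest 17 mm taper to a tip 6 mm wide; above that the body is straight. Origin at the middle of the tip's underside, z up along the tube. It starts in one of the four white wells (any of them); grip the body between 75 and 100 mm above the origin.
- tube_open: 50 ml conical tube without a cap (open mouth), 113 mm tall, 30 mm in diameter, 35 g, loose. The lowest 17 mm taper to a tip 6 mm wide; above that the body is straight. Origin at the middle of the tip's underside, z up along the tube. It starts in one of the four white wells (any of them); grip the body between 75 and 100 mm above the origin.
- well_green: the white square well, 48 x 48 x 60 mm, in which tube_green stands at the start; the four wells look alike, are fixed, and stay where they are when emptied. Square mouth 45 mm wide, 60 mm above the origin, narrowing to 34 mm in the first 10 mm of depth. Origin at the centre of its underside; z up, x along the row, away from the robot.
- well_black: the white square well, 48 x 48 x 60 mm, in which tube_black stands at the start; the four wells look alike, are fixed, and stay where they are when emptied. Square mouth 45 mm wide, 60 mm above the origin, narrowing to 34 mm in the first 10 mm of depth. Origin at the centre of its underside; z up, x along the row, away from the robot.
- well_pink: the white square well, 48 x 48 x 60 mm, in which tube_pink stands at the start; the four wells look alike, are fixed, and stay where they are when emptied. Square mouth 45 mm wide, 60 mm above the origin, narrowing to 34 mm in the first 10 mm of depth. Origin at the centre of its underside; z up, x along the row, away from the robot.
- well_open: the white square well, 48 x 48 x 60 mm, in which tube_open stands at the start; the four wells look alike, are fixed, and stay where they are when emptied. Square mouth 45 mm wide, 60 mm above the origin, narrowing to 34 mm in the first 10 mm of depth. Origin at the centre of its underside; z up, x along the row, away from the robot.
- base_rail: low grey rail, 222 x 66 mm, fixed, carrying the four white wells in a row. Origin: centre of its underside, on the worktop; x along the row, away from the robot (within 15 degrees of straight ahead). Wells at x = -75, -25, 25, 75 mm, mouths 64 mm up. It stands left or right of the fixed, 214 mm tall casting stand in mid-table (x 0.47 to 0.62 m, y -0.21 to 0.07 m), the metal rack on the other side.
- metal_rack: bare aluminium rack, 216 x 64 x 64 mm, fixed, empty at first. Origin: centre of its underside, on the worktop; x along the row, away from the robot (within 15 degrees of straight ahead). Square holes at x = -75, -25, 25, 75 mm, y = 0; mouths 45 mm wide, 64 mm up, narrowing to 34 mm in 10 mm. Lower plate centres the tip: a seated tube's origin is 6 mm above the worktop, here and in the wells.

How it is judged:
By the outcome, as a careful person would: the job done as asked, in the order asked, and still so for the second after the job is handed in, with the robot touching nothing.
It also fails if it takes over 123 s, if anything falls off the work surface, if the arm or the gripper's body presses on something with over 40 N, if the wrist force passes 120 N, or if a joint passes its speed limit or range.

## Working session

There is one attempt and no reset: what is moved stays moved. The work goes in short steps, Python scripts to look and compute and a tool call to move; the robot and the scene stay as the last step left them, time stands still between calls to the robot, and variables do not carry over. Pictures are saved under pics/ and viewed, at most 14 in all, crops included, and the job is handed in when it is done.

Besides the shell and the picture viewer there is one more tool, called after "Request:" in YAML: its name, and indented under it one key for each argument. jog_arm: Moves the arm, as the interface text tells. Its arguments: {"type":"object","properties":{"deltas":{"type":"array"},"squeeze":{"type":"number"}},"required":["deltas"]}

```bash
ls; mkdir -p pics
python3 - <<'E'
from workcell import readout, read_camera, bot
import cv2
print(readout.read_state())
for n in("side","top"):
    c=read_camera(n); cv2.imwrite(f"pics/{n}0.png",c["color"])
    print({k:v for k,v in c.items() if k!="color"})
E
```

```text
pics
{'time': 0.0, 'q': array([ 1.06711426e+00,  2.64755664e-01,  1.60541019e+00, -1.39614428e-05,
        1.27370380e+00, -3.69062387e-02]), 'joint_vel': array([-4.83356503e-04, -9.27849010e-04, -4.30752456e-04,  2.60718198e-04,
        1.05227436e-05, -1.57733665e-04]), 'joint_torque': array([-5.19278929e-04, -5.15118921e+01, -3.67304599e+01, -1.84751852e-04,
        1.34713127e-02, -8.07884447e-06]), 'tool_pos': array([0.30342159, 0.60216199, 0.24694076]), 'tcp_rot': array([-0.7264272 , -3.05583983,  0.00345179]), 'wrist_force': array([-0.05781264, -0.93125749, -0.23981833]), 'torque': array([ 0.01169145,  0.01201181, -0.03649874]), 'grip_force': 0.0, 'width': 0.9969580262243072}
{'fx': 432.364680875333, 'fy': 432.364680875333, 'cx': 254.65863149399513, 'cy': 193.2243811461872, 'dist': array([-0.03138915,  0.        ,  0.        ,  0.        ,  0.        ]), 'origin': array([0.88386171, 0.3553    , 0.8853041 ]), 'attitude': array([-1.04881685, -2.64846235,  0.73038168])}
{'fx': 388.74692341933036, 'fy': 388.74692341933036, 'cx': 257.1523340323114, 'cy': 185.50454657967063, 'dist': array([-0.09826688,  0.        ,  0.        ,  0.        ,  0.        ]), 'origin': array([ 0.3649125 , -0.03326833,  0.97864356]), 'attitude': array([-2.11410483,  2.16451014, -0.13876556])}
```

View pics/side0.png

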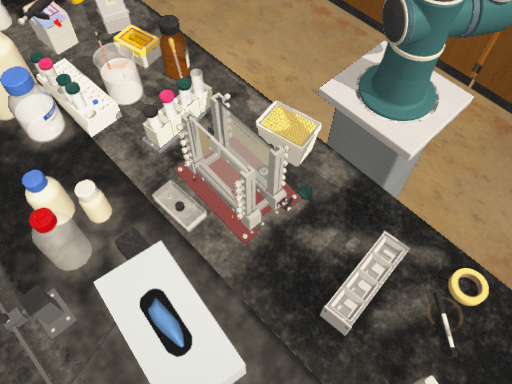

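View pics/top0.png

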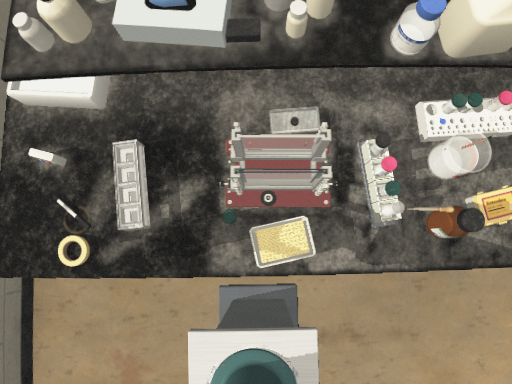

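The top view shows the rack on the left (+y), around (130,185). The wells are on the right, with tubes from near to far: open (400,207), green (393,188), pink (390,164), black (383,142). I'll zoom in for accurate pixels.

```bash
cat > h.py <<'E'
import cv2,numpy as np,json
from workcell import readout, read_camera
from scipy.spatial.transform import Rotation as R
from scipy.optimize import least_squares
def proj(c,P):
    r=R.from_rotvec(c["attitude"]).as_matrix()
    K=np.array([[c["fx"],0,c["cx"]],[0,c["fy"],c["cy"]],[0,0,1.]])
    rv=R.from_matrix(r.T).as_rotvec()
    return cv2.projectPoints(np.asarray(P,float).reshape(-1,1,3),rv,-r.T@c["origin"],K,c["dist"])[0].reshape(-1,2)
def unp(c,px,z):
    K=np.array([[c["fx"],0,c["cx"]],[0,c["fy"],c["cy"]],[0,0,1.]])
    n=cv2.undistortPoints(np.asarray(px,float).reshape(-1,1,2),K,c["dist"]).reshape(-1,2)
    d=np.c_[n,np.ones(len(n))]@R.from_rotvec(c["attitude"]).as_matrix().T
    return c["origin"]+d*((z-c["origin"][2])/d[:,2])[:,None]
def crop(im,x0,y0,w,h,s):
    o=cv2.resize(im[y0:y0+h,x0:x0+w],None,fx=s,fy=s,interpolation=cv2.INTER_CUBIC)
    for x in range(-(-x0//10)*10,x0+w,10):
        cv2.line(o,((x-x0)*s+s//2,0),((x-x0)*s+s//2,6),(0,0,255),1); 
        if x%20==0: cv2.putText(o,str(x),((x-x0)*s-8,18),0,.4,(0,255,255),1)
    for y in range(-(-y0//10)*10,y0+h,10):
        cv2.line(o,(0,(y-y0)*s+s//2),(6,(y-y0)*s+s//2),(0,0,255),1)
        cv2.putText(o,str(y),(8,(y-y0)*s+6),0,.4,(0,255,255),1)
    return o
def mont(a,b,name):
    h=max(a.shape[0],b.shape[0]); p=lambda i:cv2.copyMakeBorder(i,0,h-i.shape[0],0,4,0)
    cv2.imwrite(name,np.hstack([p(a),p(b)]))
E
python3 - <<'E'
from h import *
t=cv2.imread("pics/top0.png");s=cv2.imread("pics/side0.png")
mont(crop(t,100,130,65,110,5),crop(t,345,125,85,110,5),"pics/m1.png")
mont(crop(s,315,225,100,115,4),crop(s,130,60,95,100,4),"pics/m2.png")
E
```

```text
(no output)
```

View pics/m1.png

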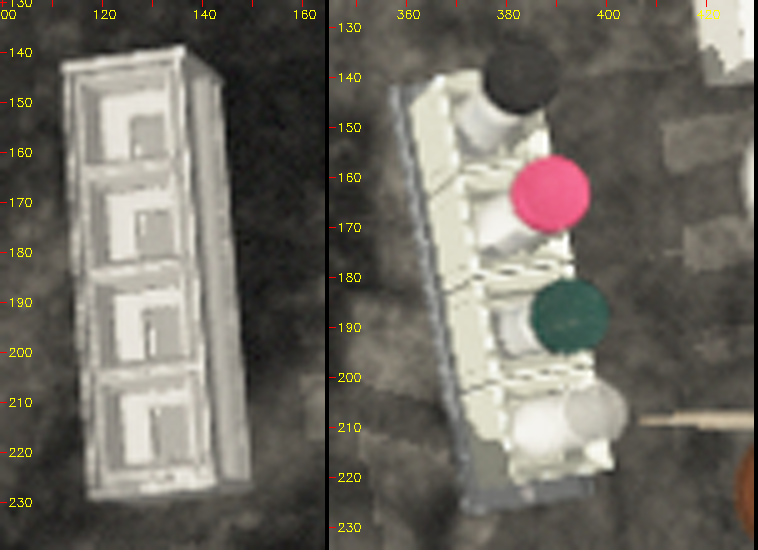

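View pics/m2.png

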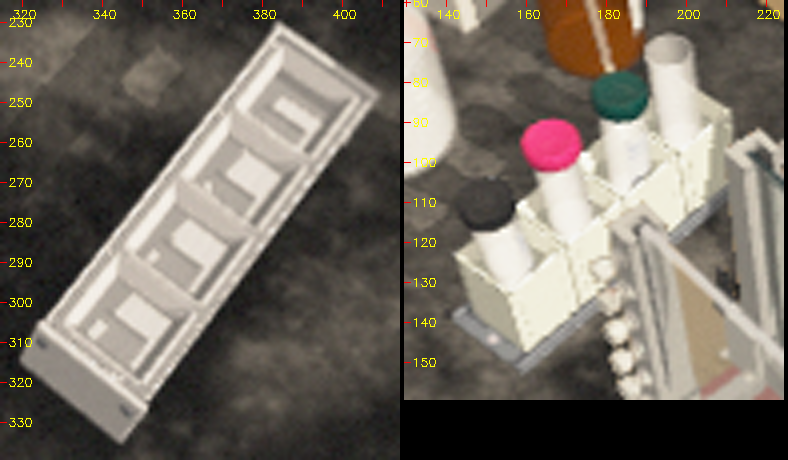

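```bash
cat >> h.py <<'E'
def fit(obs,x0,cams):
    P=np.array([o[1] for o in obs],float)
    def w(p,P):
        c,s=np.cos(p[2]),np.sin(p[2]); return np.c_[p[0]+c*P[:,0]-s*P[:,1],p[1]+s*P[:,0]+c*P[:,1],P[:,2]]
    def f(p):
        W=w(p,P); return np.concatenate([proj(cams[o[0]],W[i])[0]-o[2] for i,o in enumerate(obs)])
    r=least_squares(f,x0,loss='soft_l1'); return r.x,r.fun.reshape(-1,2),w
E
python3 - <<'E'
from h import *
C={n:read_camera(n) for n in("top","side")}
a,b,h=.108,.032,.064
rk=[("top",(a,b,h),(112,142.6)),("top",(a,-b,h),(136.6,139)),("top",(-a,b,h),(117.4,229.6)),("top",(-a,-b,h),(142.8,226.8)),
("side",(-a,-b,h),(384.6,230.4)),("side",(-a,b,h),(409.1,248.9)),("side",(a,-b,h),(324.6,305.1)),("side",(a,b,h),(351.4,327.1))]
p,r,w=fit(rk,[.5,.3,0],C);print("rack",p.round(4),np.degrees(p[2]));print(r.round(1).tolist())
print(w(p,np.array([[x,0,0] for x in(-.075,-.025,.025,.075)])).round(4))
wl=[("top",(-.111,.033,.004),(371.4,226.6)),("top",(-.111,-.033,.004),(397.6,223.6)),("top",(.111,.033,.004),(357.4,142.6)),
("top",(-.099,-.024,h),(401.4,217.8)),("top",(.099,.024,h),(366.8,139.6)),
("side",(.111,.033,.004),(157.4,152.1)),("side",(.111,-.033,.004),(142.4,138.4))]
p,r,w=fit(wl,[.5,-.3,0],C);print("wells",p.round(4),np.degrees(p[2]));print(r.round(1).tolist())
print(w(p,np.array([[x,0,0] for x in(-.075,-.025,.025,.075)])).round(4))
print(unp(C["top"],[(398,207),(392.6,187.8),(388.8,163.4),(382.8,140)],.120).round(4))
s=readout.read_state();print(R.from_rotvec(s["tcp_rot"]).as_matrix().round(4))
E
```

```text
rack [0.5098 0.2946 0.0946] 5.420207312391389
[[-0.6, -0.0], [0.0, 0.3], [-0.5, 0.4], [0.1, 0.2], [-0.3, -0.7], [1.3, -0.8], [-1.3, 0.5], [-0.8, 0.7]]
[[0.4351 0.2875 0.    ]
 [0.4849 0.2923 0.    ]
 [0.5347 0.297  0.    ]
 [0.5844 0.3017 0.    ]]
wells [ 0.5078 -0.3259  0.1091] 6.253088690419461
[[0.4, 0.7], [-0.3, 0.1], [-0.3, -0.7], [-0.2, 0.2], [0.5, 0.3], [0.5, 0.2], [-2.0, 0.4]]
[[ 0.4332 -0.3341  0.    ]
 [ 0.4829 -0.3286  0.    ]
 [ 0.5326 -0.3232  0.    ]
 [ 0.5823 -0.3177  0.    ]]
[[ 0.4338 -0.3348  0.12  ]
 [ 0.4773 -0.3256  0.12  ]
 [ 0.5332 -0.321   0.12  ]
 [ 0.588  -0.3113  0.12  ]]
[[-8.93e-01  4.50e-01 -7.00e-04]
 [ 4.50e-01  8.93e-01 -1.30e-03]
 [ 1.00e-04 -1.40e-03 -1.00e+00]]
```

Request:
jog_arm:
  deltas: [-0.312,-0.181,-0.093,0,0,-32.6,1,-0.312,-0.181,-0.093,0,0,-32.6,1,-0.312,-0.181,-0.093,0,0,-32.6,1,-0.312,-0.181,-0.093,0,0,-32.6,1,-0.312,-0.181,-0.093,0,0,-32.6,1,-0.312,-0.181,-0.093,0,0,-32.6,1,-0.312,-0.181,-0.093,0,0,-32.6,1,-0.312,-0.181,-0.093,0,0,-32.6,1]

```text
time: 1.0
tool_pos: [0.503, 0.2975, 0.3428]
tcp_rot: [-0.156, 3.135, -0.001]
wrist_force: [-0.1, -0.5, -0.8]
width: 0.999
grip_force: 0.0
```

```bash
cat >> h.py <<'E'
def to(*t,start=None):
    s=readout.read_state(); M=R.from_rotvec(s["tcp_rot"]).as_matrix()
    print("t",round(s["time"],2),"pos",s["tool_pos"].round(4),"psi",np.degrees(np.arctan2(-M[1,0],-M[0,0])).round(2),"w",round(s["width"],3),"F",s["wrist_force"].round(1),"g",s["grip_force"])
    for p in t: print(p,(M.T@(np.array(p)-s["tool_pos"])).round(4))
E
python3 -c "
from h import *
to((.4335,-.3345,.34),(.4335,-.3345,.088))"
```

```text
t 1.0 pos [0.503  0.2975 0.3428] psi 5.69 w 0.999 F [-0.1 -0.5 -0.8] g 0.0
(0.4335, -0.3345, 0.34) [ 0.1318 -0.622   0.0028]
(0.4335, -0.3345, 0.088) [ 0.1324 -0.6219  0.2548]
```

Request:
jog_arm:
  deltas: [0.132,-0.622,0,0,0,0,1,0.132,-0.622,0,0,0,0,1,0.132,-0.622,0,0,0,0,1,0.132,-0.622,0,0,0,0,1,0.132,-0.622,0,0,0,0,1,0.132,-0.622,0,0,0,0,1,0.132,-0.622,0,0,0,0,1,0.132,-0.622,0,0,0,0,1]

```text
time: 1.8
tool_pos: [0.4575, -0.0988, 0.3414]
tcp_rot: [-0.161, 3.137, -0.0]
wrist_force: [0.8, -0.1, -0.4]
width: 1.001
grip_force: 0.0
```

```bash
python3 -c "
from h import *
to((.4335,-.3345,.34))"
```

```text
t 1.8 pos [ 0.4575 -0.0988  0.3414] psi 5.86 w 1.001 F [ 0.8 -0.1 -0.4] g 0.0
(0.4335, -0.3345, 0.34) [ 0.0479 -0.232   0.0014]
```

Request:
jog_arm:
  deltas: [0.048,-0.232,0,0,0,0,1,0.048,-0.232,0,0,0,0,1,0.048,-0.232,0,0,0,0,1,0.048,-0.232,0,0,0,0,1,0.048,-0.232,0.05,0,0,0,1,0.048,-0.232,0.1,0,0,0,1,0.048,-0.232,0.15,0,0,0,1,0.048,-0.232,0.15,0,0,0,1]

```text
time: 2.6
tool_pos: [0.43, -0.33, 0.1842]
tcp_rot: [0.158, -3.128, -0.014]
wrist_force: [-0.9, 0.0, -0.2]
width: 1.002
grip_force: 0.0
```

```bash
python3 -c "
from h import *
to((.4335,-.3345,.088))
c=read_camera('top');cv2.imwrite('pics/t1.png',c['color'])
mont(crop(c['color'],330,110,130,130,4),crop(read_camera('side')['color'],120,20,60,130,4),'pics/m3.png')
"
```

```text
t 2.6 pos [ 0.43   -0.33    0.1842] psi 5.79 w 1.002 F [-0.9  0.  -0.2] g 0.0
(0.4335, -0.3345, 0.088) [-0.0039 -0.0058  0.0961]
```

View pics/m3.png

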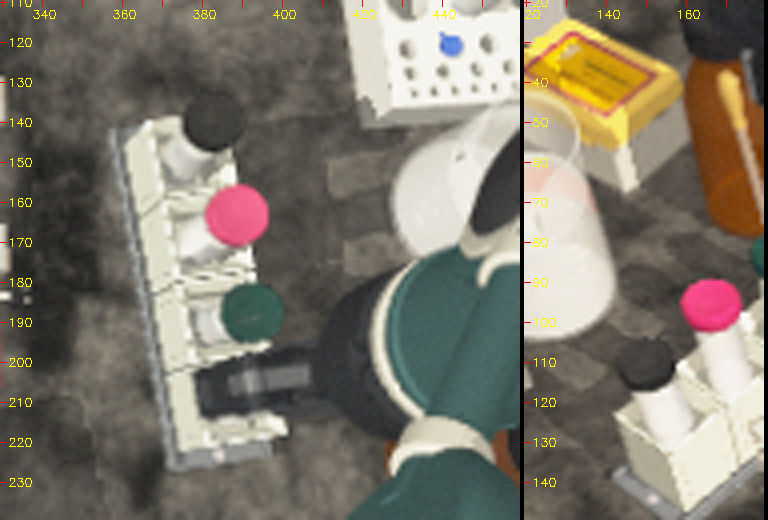

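The gripper is centred over the open tube, whose well is at about (385,205). The side crop missed the gripper. Next I re-read the settled state to separate noise from lag.

```bash
python3 -c "
from h import *
for i in range(3): to((.4335,-.3345,.088)); read_camera('top')
"
```

```text
t 2.7 pos [ 0.4327 -0.3315  0.1891] psi 5.85 w 0.998 F [-0.7 -0.1  0.1] g 0.0
(0.4335, -0.3345, 0.088) [-0.0009 -0.0035  0.1011]
t 2.75 pos [ 0.4344 -0.3326  0.1919] psi 5.87 w 1.005 F [ 0.3 -0.8  0.3] g 0.0
(0.4335, -0.3345, 0.088) [ 0.0011 -0.0018  0.1039]
t 2.8 pos [ 0.4355 -0.3334  0.1937] psi 5.89 w 1.001 F [ 0.4 -0.2  0.9] g 0.0
(0.4335, -0.3345, 0.088) [ 0.0024 -0.0007  0.1057]
```

Request:
jog_arm:
  deltas: [0,0,0.03,0,0,0,1,0,0,0.06,0,0,0,1,0,0,0.08,0,0,0,1,0,0,0.08,0,0,0,1,0,0,0.08,0,0,0,1,0,0,0.08,0,0,0,1,0,0,0.08,0,0,0,1,0,0,0.08,0,0,0,1]

```text
time: 3.65
tool_pos: [0.435, -0.3333, 0.1128]
tcp_rot: [-0.16, 3.136, -0.003]
wrist_force: [0.9, 0.0, -0.4]
width: 1.003
grip_force: 0.0
```

```bash
python3 -c "
from h import *
to((.4335,-.3345,.088))
"
```

```text
t 3.65 pos [ 0.435  -0.3333  0.1128] psi 5.86 w 1.003 F [ 0.9  0.  -0.4] g 0.0
(0.4335, -0.3345, 0.088) [ 0.0016 -0.001   0.0248]
```

Request:
jog_arm:
  deltas: [0.001,-0.001,0.025,0,0,0,1,0.001,-0.001,0.025,0,0,0,1,0.001,-0.001,0.025,0,0,0,-1,0.001,-0.001,0.025,0,0,0,-1,0.001,-0.001,0.025,0,0,0,-1,0.001,-0.001,0.025,0,0,0,-1,0.001,-0.001,0.025,0,0,0,-1,0.001,-0.001,0.025,0,0,0,-1]
  squeeze: 35

```text
time: 4.45
tool_pos: [0.4337, -0.334, 0.0869]
tcp_rot: [-0.16, 3.137, -0.001]
wrist_force: [-0.2, 1.2, 3.2]
width: 0.333
grip_force: 34.3
```

Request:
jog_arm:
  deltas: [0,0,-0.02,0,0,0,-1,0,0,-0.06,0,0,0,-1,0,0,-0.1,0,0,0,-1,0,0,-0.14,0,0,0,-1,0,0,-0.18,0,0,0,-1,0,0,-0.22,0,0,0,-1,0,0,-0.25,0,0,0,-1,0,0,-0.255,0,0,0,-1]

```text
time: 5.25
tool_pos: [0.4348, -0.3351, 0.3467]
tcp_rot: [-0.16, 3.131, -0.01]
wrist_force: [0.7, -0.1, -0.1]
width: 0.332
grip_force: 34.8
```

```bash
python3 -c "
from h import *
to((.5844,.3017,.34),(.5344,.297,.34))
"
```

```text
t 5.25 pos [ 0.4348 -0.3351  0.3467] psi 5.86 w 0.332 F [ 0.7 -0.1 -0.1] g 34.764785282313824
(0.5844, 0.3017, 0.34) [-0.2138  0.6183  0.004 ]
(0.5344, 0.297, 0.34) [-0.1635  0.6187  0.0037]
```

Request:
jog_arm:
  deltas: [-0.013,0.038,0,0,0,0,-1,-0.026,0.076,0,0,0,0,-1,-0.039,0.114,0,0,0,0,-1,-0.052,0.152,0,0,0,0,-1,-0.066,0.19,0,0,0,0,-1,-0.079,0.228,0,0,0,0,-1,-0.092,0.266,0,0,0,0,-1,-0.106,0.304,0,0,0,0,-1]

```text
time: 6.05
tool_pos: [0.5071, -0.0189, 0.3395]
tcp_rot: [0.16, -3.135, -0.0]
wrist_force: [0.4, 0.6, -0.6]
width: 0.33
grip_force: 34.8
```

Request:
jog_arm:
  deltas: [-0.014,0.043,0,0,0,0,-1,-0.028,0.086,0,0,0,0,-1,-0.042,0.129,0,0,0,0,-1,-0.056,0.172,0,0,0,0,-1,-0.07,0.215,0,0,0,0,-1,-0.084,0.258,0,0,0,0,-1,-0.098,0.295,0,0,0,0,-1,-0.108,0.314,0,0,0,0,-1]

```text
time: 6.85
tool_pos: [0.5824, 0.3059, 0.3386]
tcp_rot: [0.164, -3.134, 0.001]
wrist_force: [1.1, -0.6, 1.0]
width: 0.333
grip_force: 34.8
```

Request:
jog_arm:
  deltas: [0,0,0.04,0,0,0,-1,0,0,0.08,0,0,0,-1,0,0,0.12,0,0,0,-1,0,0,0.15,0,0,0,-1,0,0,0.16,0,0,0,-1,0,0,0.16,0,0,0,-1,0,0,0.16,0,0,0,-1,0,0,0.16,0,0,0,-1]

```text
time: 7.65
tool_pos: [0.5846, 0.3035, 0.1839]
tcp_rot: [-0.16, 3.134, 0.003]
wrist_force: [-0.5, 0.2, 0.4]
width: 0.329
grip_force: 34.8
```

```bash
python3 -c "
from h import *
to((.5844,.3017,.090))
mont(crop(read_camera('top')['color'],80,100,90,110,4),crop(read_camera('side')['color'],300,200,105,140,4),'pics/m4.png')
"
```

```text
t 7.65 pos [0.5846 0.3035 0.1839] psi 5.85 w 0.329 F [-0.5  0.2  0.4] g 34.795489087700844
(0.5844, 0.3017, 0.09) [ 0.0008 -0.0019  0.0939]
```

View pics/m4.png

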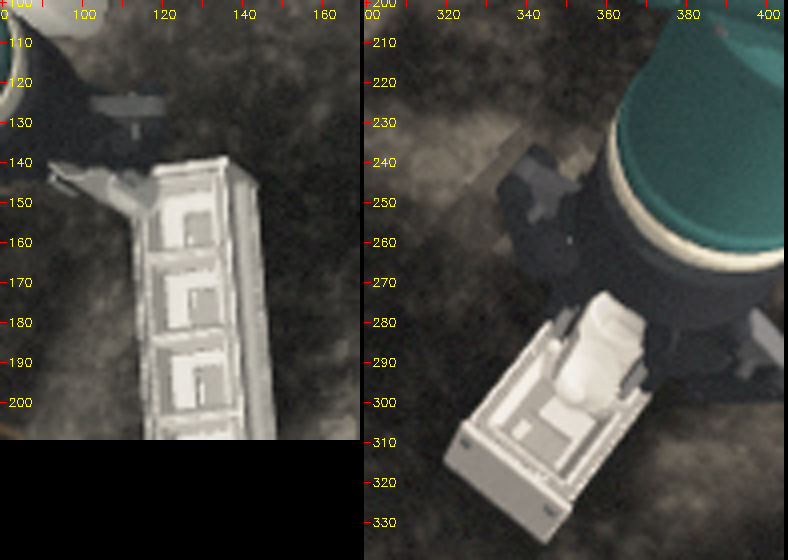

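The side view shows the tube held over the rack's far end, with its tip near (358,301). I'll check that against the projection.

```bash
python3 -c "
from h import *
c=read_camera('side')
print(proj(c,[(.5846,.3035,.103),(.5846,.3035,.12),(.5846,.3035,.216),(.5844,.3017,.064)]))
"
```

```text
[[351.48011927 298.28062967]
 [353.32991478 295.42862962]
 [365.21611825 277.07872774]
 [346.83865999 303.70358366]]
```

Request:
jog_arm:
  deltas: [0.001,-0.002,0.02,0,0,0,-1,0.001,-0.002,0.04,0,0,0,-1,0.001,-0.002,0.06,0,0,0,-1,0.001,-0.002,0.075,0,0,0,-1,0.001,-0.002,0.085,0,0,0,-1,0.001,-0.002,0.094,0,0,0,-1,0.001,-0.002,0.094,0,0,0,-1,0.001,-0.002,0.094,0,0,0,-1]

```text
time: 8.6
tool_pos: [0.5838, 0.3012, 0.0883]
tcp_rot: [-0.16, 3.135, 0.001]
wrist_force: [3.0, 0.6, -0.1]
width: 0.335
grip_force: 34.7
```

Request:
jog_arm:
  deltas: [0,0,0,0,0,0,0,0,0,0,0,0,0,1,0,0,0,0,0,0,1,0,0,0,0,0,0,1,0,0,-0.03,0,0,0,1,0,0,-0.08,0,0,0,1,0,0,-0.13,0,0,0,1,0,0,-0.18,0,0,0,1]

```text
time: 9.4
tool_pos: [0.5817, 0.3006, 0.2687]
tcp_rot: [0.161, -3.136, 0.001]
wrist_force: [0.2, 0.7, -0.6]
width: 0.996
grip_force: 0.0
```

```bash
python3 -c "
from h import *
to((.480,-.327,.34))
"
```

```text
t 9.4 pos [0.5817 0.3006 0.2687] psi 5.86 w 0.996 F [ 0.2  0.7 -0.6] g 0.0
(0.48, -0.327, 0.34) [ 0.1653 -0.6139 -0.0709]
```

Request:
jog_arm:
  deltas: [0,-0.01,-0.04,0,0,0,1,0.01,-0.04,-0.071,0,0,0,1,0.022,-0.085,-0.071,0,0,0,1,0.034,-0.13,-0.071,0,0,0,1,0.046,-0.175,-0.071,0,0,0,1,0.058,-0.22,-0.071,0,0,0,1,0.07,-0.265,-0.071,0,0,0,1,0.082,-0.31,-0.071,0,0,0,1]

```text
time: 10.2
tool_pos: [0.5314, -0.0176, 0.3383]
tcp_rot: [-0.161, 3.137, 0.0]
wrist_force: [1.3, 0.4, -0.2]
width: 1.0
grip_force: 0.0
```

Request:
jog_arm:
  deltas: [0.012,-0.044,0,0,0,0,1,0.024,-0.088,0,0,0,0,1,0.036,-0.132,0,0,0,0,1,0.048,-0.176,0,0,0,0,1,0.06,-0.22,0,0,0,0,1,0.072,-0.264,0,0,0,0,1,0.083,-0.304,0,0,0,0,1,0.083,-0.304,0,0,0,0,1]

```text
time: 11.0
tool_pos: [0.4792, -0.3313, 0.3377]
tcp_rot: [0.152, -3.136, 0.002]
wrist_force: [-0.0, -0.2, -0.2]
width: 1.005
grip_force: 0.0
```

Request:
jog_arm:
  deltas: [0,0,0.04,0,0,0,1,0,0,0.08,0,0,0,1,0,0,0.12,0,0,0,1,0,0,0.15,0,0,0,1,0,0,0.17,0,0,0,1,0,0,0.17,0,0,0,1,0,0,0.17,0,0,0,1,0,0,0.17,0,0,0,1]

```text
time: 11.8
tool_pos: [0.4819, -0.3273, 0.1703]
tcp_rot: [-0.161, 3.135, -0.003]
wrist_force: [0.2, -0.3, -0.2]
width: 0.998
grip_force: 0.0
```

```bash
python3 -c "
from h import *
to((.480,-.327,.087))
mont(crop(read_camera('top')['color'],90,120,80,110,4),crop(read_camera('side')['color'],300,200,115,140,4),'pics/m5.png')
"
```

```text
t 11.8 pos [ 0.4819 -0.3273  0.1703] psi 5.87 w 0.998 F [ 0.2 -0.3 -0.2] g 0.0
(0.48, -0.327, 0.087) [0.0021 0.0007 0.0833]
```

View pics/m5.png

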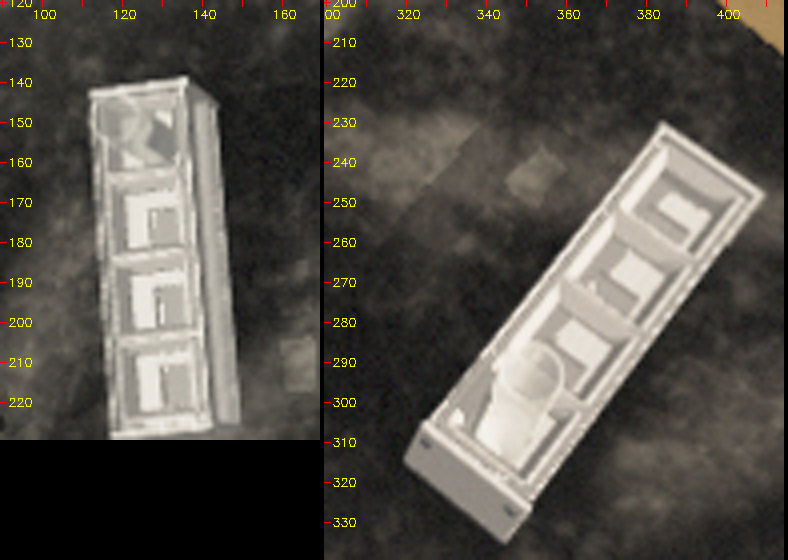

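The open tube stands seated in the farthest hole (mouth at about (118,149) in top, (351,292) in side). Now the green tube.

Request:
jog_arm:
  deltas: [0.001,0,0.04,0,0,0,1,0.002,0,0.07,0,0,0,1,0.002,0,0.083,0,0,0,1,0.002,0,0.083,0,0,0,1,0.002,0,0.083,0,0,0,-1,0.002,0,0.083,0,0,0,-1,0.002,0,0.083,0,0,0,-1,0.002,0,0.083,0,0,0,-1]
  squeeze: 35

```text
time: 12.7
tool_pos: [0.4796, -0.3276, 0.0866]
tcp_rot: [-0.16, 3.136, -0.002]
wrist_force: [0.3, -0.6, 1.4]
width: 0.354
grip_force: 30.3
```

Request:
jog_arm:
  deltas: [0,0,0,0,0,0,-1,0,0,0,0,0,0,-1]

```text
time: 12.9
tool_pos: [0.4796, -0.3277, 0.0865]
tcp_rot: [-0.16, 3.136, -0.002]
wrist_force: [0.4, -0.6, 4.9]
width: 0.351
grip_force: 31.5
```

Request:
jog_arm:
  deltas: [0,0,-0.02,0,0,0,-1,0,0,-0.06,0,0,0,-1,0,0,-0.1,0,0,0,-1,0,0,-0.14,0,0,0,-1,0,0,-0.18,0,0,0,-1,0,0,-0.22,0,0,0,-1,0,0,-0.25,0,0,0,-1,0,0,-0.255,0,0,0,-1]

```text
time: 13.7
tool_pos: [0.4803, -0.3282, 0.3454]
tcp_rot: [-0.16, 3.131, -0.008]
wrist_force: [0.6, -0.3, 0.2]
width: 0.349
grip_force: 32.1
```

```bash
python3 -c "
from h import *
to((.5347,.297,.34))
"
```

```text
t 13.7 pos [ 0.4803 -0.3282  0.3454] psi 5.86 w 0.349 F [ 0.6 -0.3  0.2] g 32.09957242012024
(0.5347, 0.297, 0.34) [-0.1179  0.6164  0.0028]
```

Request:
jog_arm:
  deltas: [-0.007,0.038,0,0,0,0,-1,-0.014,0.076,0,0,0,0,-1,-0.021,0.114,0,0,0,0,-1,-0.028,0.152,0,0,0,0,-1,-0.035,0.19,0,0,0,0,-1,-0.042,0.228,0,0,0,0,-1,-0.049,0.266,0,0,0,0,-1,-0.056,0.304,0,0,0,0,-1]

```text
time: 14.5
tool_pos: [0.5025, -0.0174, 0.3382]
tcp_rot: [0.16, -3.135, -0.001]
wrist_force: [-0.5, -0.1, -0.9]
width: 0.359
grip_force: 32.1
```

Request:
jog_arm:
  deltas: [-0.009,0.043,0,0,0,0,-1,-0.018,0.086,0,0,0,0,-1,-0.027,0.129,0,0,0,0,-1,-0.036,0.172,0,0,0,0,-1,-0.044,0.215,0,0,0,0,-1,-0.053,0.258,0,0,0,0,-1,-0.061,0.295,0,0,0,0,-1,-0.061,0.312,0,0,0,0,-1]

```text
time: 15.3
tool_pos: [0.5315, 0.3004, 0.3375]
tcp_rot: [0.164, -3.134, 0.001]
wrist_force: [0.3, 0.4, -0.3]
width: 0.352
grip_force: 32.1
```

Request:
jog_arm:
  deltas: [0,0,0.04,0,0,0,-1,0,0,0.08,0,0,0,-1,0,0,0.12,0,0,0,-1,0,0,0.15,0,0,0,-1,0,0,0.16,0,0,0,-1,0,0,0.16,0,0,0,-1,0,0,0.16,0,0,0,-1,0,0,0.16,0,0,0,-1]

```text
time: 16.1
tool_pos: [0.5339, 0.2982, 0.1829]
tcp_rot: [-0.16, 3.134, 0.003]
wrist_force: [-0.4, 0.1, -0.2]
width: 0.355
grip_force: 32.2
```

```bash
python3 -c "
from h import *
to((.5347,.297,.088))
c=read_camera('side');cv2.imwrite('pics/m6.png',crop(c['color'],300,200,120,140,4)); print(proj(c,[(.5347,.297,.11)]))
"
```

```text
t 16.1 pos [0.5339 0.2982 0.1829] psi 5.84 w 0.355 F [-0.4  0.1 -0.2] g 32.16401696205139
(0.5347, 0.297, 0.088) [-0.0003 -0.0014  0.0949]
[[366.76572429 276.83403516]]
```

View pics/m6.png

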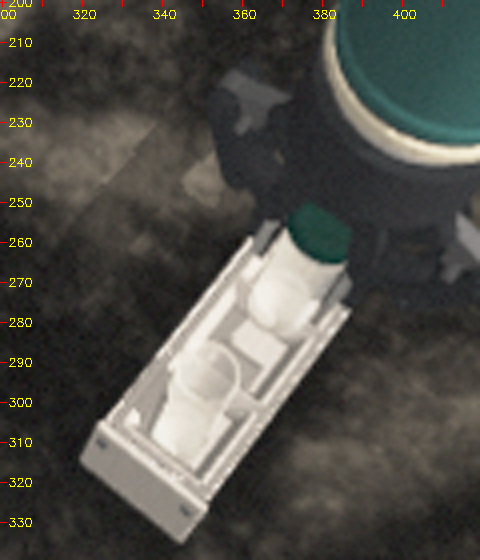

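The green tube hangs over its hole, tip at about (368,279), close to the expected (367,277). Next: lower and release.

Request:
jog_arm:
  deltas: [0,-0.001,0.02,0,0,0,-1,0,-0.001,0.04,0,0,0,-1,0,-0.001,0.06,0,0,0,-1,0,-0.001,0.075,0,0,0,-1,0,-0.001,0.085,0,0,0,-1,0,-0.001,0.095,0,0,0,-1,0,-0.001,0.095,0,0,0,-1,0,-0.001,0.095,0,0,0,-1]

```text
time: 16.95
tool_pos: [0.5331, 0.2966, 0.0859]
tcp_rot: [-0.161, 3.136, -0.0]
wrist_force: [0.1, -1.9, 1.4]
width: 0.35
grip_force: 32.4
```

Request:
jog_arm:
  deltas: [0,0,0,0,0,0,0,0,0,0,0,0,0,1,0,0,0,0,0,0,1,0,0,0,0,0,0,1,0,0,-0.03,0,0,0,1,0,0,-0.08,0,0,0,1,0,0,-0.13,0,0,0,1,0,0,-0.18,0,0,0,1]

```text
time: 17.75
tool_pos: [0.532, 0.2965, 0.2669]
tcp_rot: [0.161, -3.137, 0.0]
wrist_force: [1.1, -0.1, -0.6]
width: 1.0
grip_force: 0.0
```

```bash
python3 -c "
from h import *
to((.533,-.322,.34))
"
```

```text
t 17.75 pos [0.532  0.2965 0.2669] psi 5.86 w 1.0 F [ 1.1 -0.1 -0.6] g 0.0
(0.533, -0.322, 0.34) [ 0.0622 -0.6154 -0.0731]
```

Request:
jog_arm:
  deltas: [0,-0.01,-0.04,0,0,0,1,0.004,-0.04,-0.073,0,0,0,1,0.008,-0.085,-0.073,0,0,0,1,0.012,-0.13,-0.073,0,0,0,1,0.017,-0.175,-0.073,0,0,0,1,0.022,-0.22,-0.073,0,0,0,1,0.027,-0.265,-0.073,0,0,0,1,0.031,-0.31,-0.073,0,0,0,1]

```text
time: 18.55
tool_pos: [0.5328, -0.0165, 0.3385]
tcp_rot: [-0.161, 3.137, 0.0]
wrist_force: [0.8, -0.4, 0.3]
width: 1.0
grip_force: 0.0
```

Request:
jog_arm:
  deltas: [0.004,-0.044,0,0,0,0,1,0.008,-0.088,0,0,0,0,1,0.013,-0.132,0,0,0,0,1,0.018,-0.176,0,0,0,0,1,0.022,-0.22,0,0,0,0,1,0.027,-0.264,0,0,0,0,1,0.031,-0.305,0,0,0,0,1,0.031,-0.305,0,0,0,0,1]

```text
time: 19.35
tool_pos: [0.5328, -0.3262, 0.3375]
tcp_rot: [0.153, -3.137, 0.003]
wrist_force: [-0.1, 1.3, -0.5]
width: 0.999
grip_force: 0.0
```

Request:
jog_arm:
  deltas: [0,0,0.04,0,0,0,1,0,0,0.08,0,0,0,1,0,0,0.12,0,0,0,1,0,0,0.15,0,0,0,1,0,0,0.17,0,0,0,1,0,0,0.17,0,0,0,1,0,0,0.17,0,0,0,1,0,0,0.17,0,0,0,1]

```text
time: 20.15
tool_pos: [0.5348, -0.3219, 0.1705]
tcp_rot: [-0.161, 3.135, -0.003]
wrist_force: [-0.2, -0.3, 0.4]
width: 0.998
grip_force: 0.0
```

```bash
python3 -c "
from h import *
to((.533,-.322,.087))
mont(crop(read_camera('top')['color'],90,120,80,110,4),crop(read_camera('side')['color'],300,200,115,140,4),'pics/m7.png')
"
```

```text
t 20.15 pos [ 0.5348 -0.3219  0.1705] psi 5.87 w 0.998 F [-0.2 -0.3  0.4] g 0.0
(0.533, -0.322, 0.087) [0.002  0.0002 0.0835]
```

View pics/m7.png

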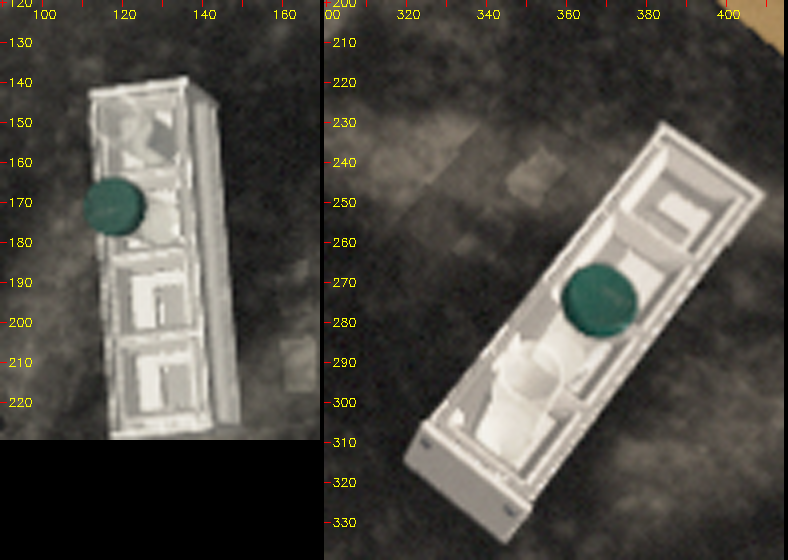

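The green cap stands upright in the second-farthest hole, at (117,171) in top and (368,274) in side. Next is pink.

Request:
jog_arm:
  deltas: [0.001,0,0.04,0,0,0,1,0.002,0,0.07,0,0,0,1,0.002,0,0.083,0,0,0,1,0.002,0,0.083,0,0,0,1,0.002,0,0.083,0,0,0,-1,0.002,0,0.083,0,0,0,-1,0.002,0,0.083,0,0,0,-1,0.002,0,0.083,0,0,0,-1]
  squeeze: 35

```text
time: 21.05
tool_pos: [0.5324, -0.3222, 0.0867]
tcp_rot: [-0.16, 3.136, -0.002]
wrist_force: [-0.1, -0.3, 0.2]
width: 0.347
grip_force: 34.3
```

Request:
jog_arm:
  deltas: [0,0,0,0,0,0,-1,0,0,0,0,0,0,-1]

```text
time: 21.25
tool_pos: [0.5322, -0.3222, 0.0863]
tcp_rot: [-0.16, 3.136, -0.002]
wrist_force: [1.3, 0.5, 3.3]
width: 0.352
grip_force: 34.1
```

Request:
jog_arm:
  deltas: [0,0,-0.02,0,0,0,-1,0,0,-0.06,0,0,0,-1,0,0,-0.1,0,0,0,-1,0,0,-0.14,0,0,0,-1,0,0,-0.18,0,0,0,-1,0,0,-0.22,0,0,0,-1,0,0,-0.25,0,0,0,-1,0,0,-0.255,0,0,0,-1]

```text
time: 22.05
tool_pos: [0.5331, -0.3227, 0.3458]
tcp_rot: [-0.16, 3.131, -0.008]
wrist_force: [0.2, -0.7, -0.6]
width: 0.351
grip_force: 34.6
```

```bash
python3 -c "
from h import *
to((.4849,.2923,.34))
"
```

```text
t 22.05 pos [ 0.5331 -0.3227  0.3458] psi 5.86 w 0.351 F [ 0.2 -0.7 -0.6] g 34.605220556259155
(0.4849, 0.2923, 0.34) [-0.0148  0.6167  0.0026]
```

Request:
jog_arm:
  deltas: [-0.001,0.038,0,0,0,0,-1,-0.002,0.076,0,0,0,0,-1,-0.003,0.114,0,0,0,0,-1,-0.004,0.152,0,0,0,0,-1,-0.005,0.19,0,0,0,0,-1,-0.006,0.228,0,0,0,0,-1,-0.007,0.266,0,0,0,0,-1,-0.007,0.304,0,0,0,0,-1]

```text
time: 22.85
tool_pos: [0.5064, -0.017, 0.3383]
tcp_rot: [0.16, -3.135, -0.001]
wrist_force: [0.9, 0.1, 1.3]
width: 0.352
grip_force: 34.6
```

Request:
jog_arm:
  deltas: [-0.001,0.043,0,0,0,0,-1,-0.002,0.086,0,0,0,0,-1,-0.003,0.129,0,0,0,0,-1,-0.004,0.172,0,0,0,0,-1,-0.005,0.215,0,0,0,0,-1,-0.006,0.258,0,0,0,0,-1,-0.007,0.295,0,0,0,0,-1,-0.007,0.312,0,0,0,0,-1]

```text
time: 23.65
tool_pos: [0.4812, 0.2951, 0.338]
tcp_rot: [0.165, -3.134, 0.001]
wrist_force: [0.2, -0.8, -0.5]
width: 0.355
grip_force: 34.7
```

Request:
jog_arm:
  deltas: [0,0,0.04,0,0,0,-1,0,0,0.08,0,0,0,-1,0,0,0.12,0,0,0,-1,0,0,0.15,0,0,0,-1,0,0,0.16,0,0,0,-1,0,0,0.16,0,0,0,-1,0,0,0.16,0,0,0,-1,0,0,0.16,0,0,0,-1]

```text
time: 24.45
tool_pos: [0.4842, 0.2932, 0.1827]
tcp_rot: [-0.16, 3.134, 0.003]
wrist_force: [-0.6, 0.4, 0.0]
width: 0.352
grip_force: 34.7
```

```bash
python3 -c "
from h import *
to((.4849,.2923,.088))
c=read_camera('side');cv2.imwrite('pics/m8.png',crop(c['color'],300,200,120,140,4)); print(proj(c,[(.4849,.2923,.11)]))
"
```

```text
t 24.45 pos [0.4842 0.2932 0.1827] psi 5.84 w 0.352 F [-0.6  0.4  0. ] g 34.667038321495056
(0.4849, 0.2923, 0.088) [-0.0003 -0.0011  0.0947]
[[381.27619768 258.18172247]]
```

View pics/m8.png

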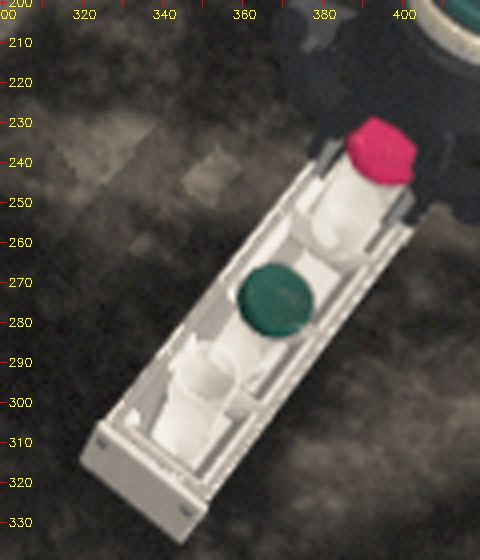

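The pink tube is over its hole, tip at about (383,260), and expected at (381,258).

Request:
jog_arm:
  deltas: [0,-0.001,0.02,0,0,0,-1,0,-0.001,0.04,0,0,0,-1,0,-0.001,0.06,0,0,0,-1,0,-0.001,0.075,0,0,0,-1,0,-0.001,0.085,0,0,0,-1,0,-0.001,0.095,0,0,0,-1,0,-0.001,0.095,0,0,0,-1,0,-0.001,0.095,0,0,0,-1]

```text
time: 25.3
tool_pos: [0.4833, 0.2913, 0.0857]
tcp_rot: [-0.161, 3.137, -0.001]
wrist_force: [0.6, -2.5, 0.0]
width: 0.353
grip_force: 34.8
```

Request:
jog_arm:
  deltas: [0,0,0,0,0,0,0,0,0,0,0,0,0,1,0,0,0,0,0,0,1,0,0,0,0,0,0,1,0,0,-0.03,0,0,0,1,0,0,-0.08,0,0,0,1,0,0,-0.13,0,0,0,1,0,0,-0.18,0,0,0,1]

```text
time: 26.1
tool_pos: [0.4822, 0.2915, 0.2669]
tcp_rot: [0.161, -3.137, 0.0]
wrist_force: [0.6, 1.1, 0.4]
width: 0.999
grip_force: 0.0
```

```bash
python3 -c "
from h import *
to((.585,-.315,.34))
"
```

```text
t 26.1 pos [0.4822 0.2915 0.2669] psi 5.86 w 0.999 F [0.6 1.1 0.4] g 0.0
(0.585, -0.315, 0.34) [-0.0403 -0.6138 -0.0731]
```

Request:
jog_arm:
  deltas: [0,-0.01,-0.04,0,0,0,1,-0.002,-0.04,-0.073,0,0,0,1,-0.005,-0.085,-0.073,0,0,0,1,-0.008,-0.13,-0.073,0,0,0,1,-0.011,-0.175,-0.073,0,0,0,1,-0.014,-0.22,-0.073,0,0,0,1,-0.017,-0.265,-0.073,0,0,0,1,-0.02,-0.31,-0.073,0,0,0,1]

```text
time: 26.9
tool_pos: [0.5342, -0.0164, 0.3385]
tcp_rot: [-0.161, 3.137, 0.0]
wrist_force: [0.5, 0.3, 1.2]
width: 1.001
grip_force: 0.0
```

Request:
jog_arm:
  deltas: [-0.003,-0.044,0,0,0,0,1,-0.006,-0.088,0,0,0,0,1,-0.009,-0.132,0,0,0,0,1,-0.012,-0.176,0,0,0,0,1,-0.015,-0.22,0,0,0,0,1,-0.018,-0.264,0,0,0,0,1,-0.02,-0.304,0,0,0,0,1,-0.02,-0.304,0,0,0,0,1]

```text
time: 27.7
tool_pos: [0.5849, -0.3199, 0.337]
tcp_rot: [0.153, -3.137, 0.002]
wrist_force: [0.0, 0.1, 0.3]
width: 0.997
grip_force: 0.0
```

Request:
jog_arm:
  deltas: [0,0,0.04,0,0,0,1,0,0,0.08,0,0,0,1,0,0,0.12,0,0,0,1,0,0,0.15,0,0,0,1,0,0,0.17,0,0,0,1,0,0,0.17,0,0,0,1,0,0,0.17,0,0,0,1,0,0,0.17,0,0,0,1]

```text
time: 28.5
tool_pos: [0.5864, -0.3155, 0.1706]
tcp_rot: [-0.161, 3.135, -0.003]
wrist_force: [0.7, 0.2, -0.2]
width: 0.998
grip_force: 0.0
```

```bash
python3 -c "
from h import *
to((.585,-.315,.087))
mont(crop(read_camera('top')['color'],90,120,80,110,4),crop(read_camera('side')['color'],300,200,115,140,4),'pics/m9.png')
"
```

```text
t 28.5 pos [ 0.5864 -0.3155  0.1706] psi 5.87 w 0.998 F [ 0.7  0.2 -0.2] g 0.0
(0.585, -0.315, 0.087) [0.0016 0.0008 0.0836]
```

View pics/m9.png

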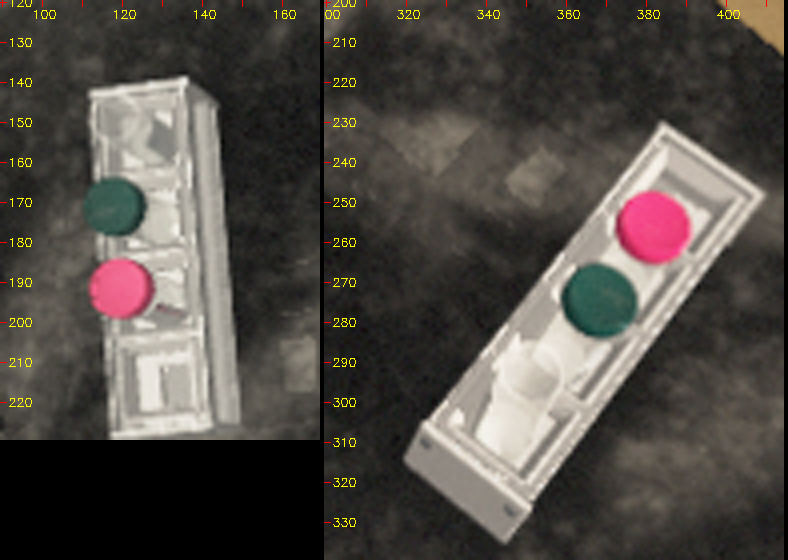

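Pink is upright in the third hole, at (119,191) in top and (382,256) in side. Last is black.

Request:
jog_arm:
  deltas: [0.001,0,0.04,0,0,0,1,0.002,0,0.07,0,0,0,1,0.002,0,0.083,0,0,0,1,0.002,0,0.083,0,0,0,1,0.002,0,0.083,0,0,0,-1,0.002,0,0.083,0,0,0,-1,0.002,0,0.083,0,0,0,-1,0.002,0,0.083,0,0,0,-1]
  squeeze: 35

```text
time: 29.4
tool_pos: [0.584, -0.3159, 0.0868]
tcp_rot: [-0.16, 3.135, -0.002]
wrist_force: [0.2, 0.5, 1.7]
width: 0.359
grip_force: 25.0
```

Request:
jog_arm:
  deltas: [0,0,0,0,0,0,-1,0,0,0,0,0,0,-1]

```text
time: 29.6
tool_pos: [0.5839, -0.3157, 0.0864]
tcp_rot: [-0.16, 3.136, -0.001]
wrist_force: [-0.6, -0.1, 4.0]
width: 0.356
grip_force: 31.6
```

Request:
jog_arm:
  deltas: [0,0,-0.02,0,0,0,-1,0,0,-0.06,0,0,0,-1,0,0,-0.1,0,0,0,-1,0,0,-0.14,0,0,0,-1,0,0,-0.18,0,0,0,-1,0,0,-0.22,0,0,0,-1,0,0,-0.25,0,0,0,-1,0,0,-0.255,0,0,0,-1]

```text
time: 30.4
tool_pos: [0.5848, -0.3164, 0.346]
tcp_rot: [-0.16, 3.13, -0.008]
wrist_force: [-0.2, 0.6, 0.7]
width: 0.356
grip_force: 32.6
```

```bash
python3 -c "
from h import *
to((.4351,.2875,.34))
"
```

```text
t 30.4 pos [ 0.5848 -0.3164  0.346 ] psi 5.85 w 0.356 F [-0.2  0.6  0.7] g 32.623768374323845
(0.4351, 0.2875, 0.34) [0.0873 0.616  0.0022]
```

Request:
jog_arm:
  deltas: [0.005,0.038,0,0,0,0,-1,0.011,0.076,0,0,0,0,-1,0.016,0.114,0,0,0,0,-1,0.022,0.152,0,0,0,0,-1,0.027,0.19,0,0,0,0,-1,0.033,0.228,0,0,0,0,-1,0.038,0.266,0,0,0,0,-1,0.044,0.304,0,0,0,0,-1]

```text
time: 31.2
tool_pos: [0.507, -0.016, 0.3382]
tcp_rot: [0.16, -3.135, -0.001]
wrist_force: [0.6, -0.1, -0.9]
width: 0.353
grip_force: 32.3
```

Request:
jog_arm:
  deltas: [0.006,0.043,0,0,0,0,-1,0.012,0.086,0,0,0,0,-1,0.018,0.129,0,0,0,0,-1,0.024,0.172,0,0,0,0,-1,0.03,0.215,0,0,0,0,-1,0.036,0.258,0,0,0,0,-1,0.042,0.295,0,0,0,0,-1,0.044,0.312,0,0,0,0,-1]

```text
time: 32.0
tool_pos: [0.4309, 0.2908, 0.3382]
tcp_rot: [0.165, -3.134, 0.001]
wrist_force: [1.0, 0.5, -0.7]
width: 0.355
grip_force: 32.3
```

Request:
jog_arm:
  deltas: [0,0,0.04,0,0,0,-1,0,0,0.08,0,0,0,-1,0,0,0.12,0,0,0,-1,0,0,0.15,0,0,0,-1,0,0,0.16,0,0,0,-1,0,0,0.16,0,0,0,-1,0,0,0.16,0,0,0,-1,0,0,0.16,0,0,0,-1]

```text
time: 32.8
tool_pos: [0.4342, 0.2892, 0.1825]
tcp_rot: [-0.16, 3.134, 0.003]
wrist_force: [0.3, 0.7, -0.6]
width: 0.355
grip_force: 32.3
```

```bash
python3 -c "
from h import *
to((.4351,.2875,.088))
c=read_camera('side');cv2.imwrite('pics/m10.png',crop(c['color'],300,190,130,140,4)); print(proj(c,[(.4351,.2875,.11)]))
"
```

```text
t 32.8 pos [0.4342 0.2892 0.1825] psi 5.85 w 0.355 F [ 0.3  0.7 -0.6] g 32.296367436647415
(0.4351, 0.2875, 0.088) [-0.0004 -0.0019  0.0945]
[[395.05434782 240.34470662]]
```

View pics/m10.png

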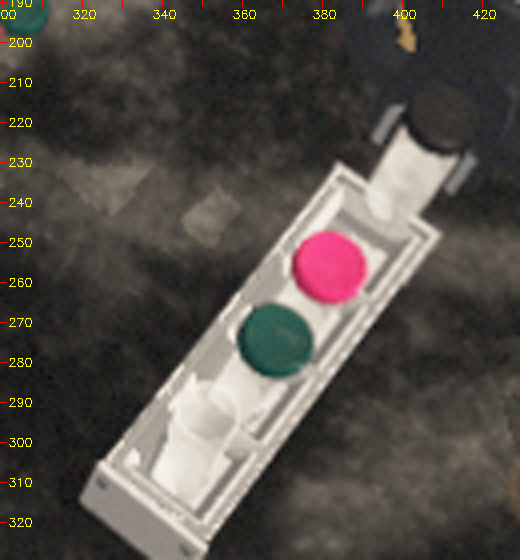

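Black is over the nearest hole, tip at about (396,242), and expected at (395,240).

Request:
jog_arm:
  deltas: [0,-0.002,0.02,0,0,0,-1,0,-0.002,0.04,0,0,0,-1,0,-0.002,0.06,0,0,0,-1,0,-0.002,0.075,0,0,0,-1,0,-0.002,0.085,0,0,0,-1,0,-0.002,0.095,0,0,0,-1,0,-0.002,0.095,0,0,0,-1,0,-0.002,0.095,0,0,0,-1]

```text
time: 33.65
tool_pos: [0.4335, 0.2867, 0.0858]
tcp_rot: [-0.16, 3.137, 0.001]
wrist_force: [0.1, 0.2, -1.8]
width: 0.358
grip_force: 27.1
```

Request:
jog_arm:
  deltas: [0,0,0,0,0,0,0,0,0,0,0,0,0,1,0,0,0,0,0,0,1,0,0,0,0,0,0,1,0,0,-0.03,0,0,0,1,0,0,-0.08,0,0,0,1,0,0,-0.13,0,0,0,1,0,0,-0.18,0,0,0,1]

```text
time: 34.45
tool_pos: [0.4326, 0.2862, 0.267]
tcp_rot: [0.161, -3.137, 0.0]
wrist_force: [0.2, 0.9, 0.1]
width: 1.002
grip_force: 0.0
```

Request:
jog_arm:
  deltas: [0,0.05,-0.03,0,0,0,1,0,0.1,-0.05,0,0,0,1,0,0.14,-0.05,0,0,0,1,0,0.18,-0.05,0,0,0,1,0,0.18,-0.05,0,0,0,1,0,0.18,-0.05,0,0,0,1,0,0.18,-0.05,0,0,0,1]

```text
time: 35.15
tool_pos: [0.4146, 0.4646, 0.3148]
tcp_rot: [0.16, -3.137, 0.002]
wrist_force: [0.6, -0.6, 0.1]
width: 1.004
grip_force: 0.0
```

```bash
python3 -c "
from h import *
to()
mont(crop(read_camera('top')['color'],90,120,80,110,4),crop(read_camera('side')['color'],300,200,115,140,4),'pics/m11.png')
"
```

```text
t 35.15 pos [0.4146 0.4646 0.3148] psi 5.84 w 1.004 F [ 0.6 -0.6  0.1] g 0.0
```

View pics/m11.png

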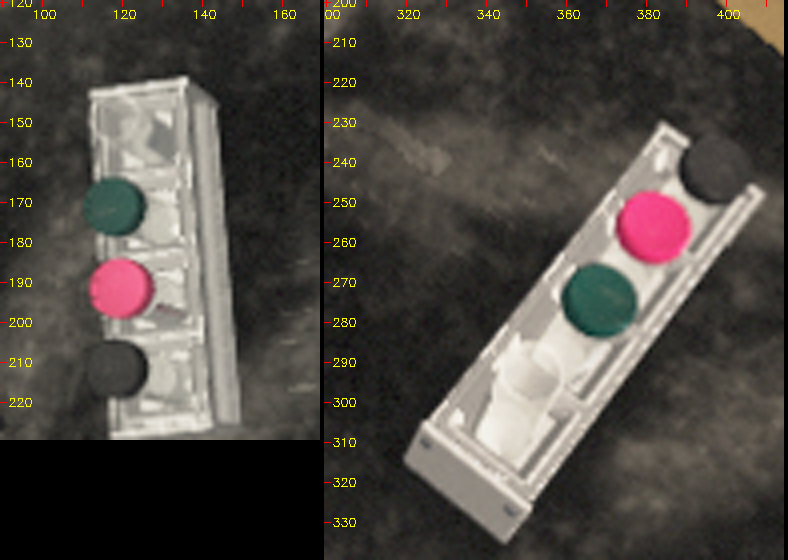

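All four tubes stand seated with caps at (118,149), (117,171), (119,191) and (118,211), in order from far to near: open, green, pink, black. The arm is clear, so I'm handing in.

```bash
python3 -c "
from workcell import finish_job
print(finish_job())"
```

```text
the job is handed in; nothing more can be done
None
```

All four tubes stand upright in the metal rack in reversed order (farthest to nearest: open, green, pink, black), confirmed in the final pictures with the arm clear, and I handed the job in at about 35 s; no verdict was returned.

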